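# Plug the pressure gauge into the gym's air coupler

### The arm

A 6-joint arm with a two-finger parallel gripper is mounted at the origin on the work surface. World frame = base frame: x ahead of the robot, y to its left, z up, the work surface at z = 0. Lengths are in m, angles in rad, forces in N, time in s.
With the tool pointing down it reaches from about 0.3 to 0.775 m from the base axis. Payload 14.6 kg.
Tool frame: the origin (TCP) lies midway between the tips of the shut fingers; the grasp point (between the pads) lies 19 mm behind it; z points along the fingers, y is the line along which they close (so a half turn about z gives the same grasp; the last joint's range is limited). The gripper opens to 94 mm and grips with 3 to 60 N. Pads are 16 mm wide; open, the fingers measure 119 mm over their backs; the gripper's body (75 mm by 177 mm) begins 78 mm behind the grasp point.
Start: joints at [-1.17, 0.3, 1.521, -0, 1.321, -0.067], TCP at [0.248, -0.491, 0.205] pointing down, gripper open.
Joint ranges: [-3.03, 3.03], [-0.79, 2.21], [0.23, 2.52], [-1.04, 4.18], [0, 3.07], [-2.55, 2.55]. Speed limits (rad/s): [2.22, 2.22, 2.57, 3.14, 3.14, 3.14].

### API

Orientations are given as [roll, pitch, yaw] about the fixed x, y, z axes, in that order (R = Rz(yaw) Ry(pitch) Rx(roll)).
In Python, from station import telemetry, optics, ctrl gives the robot as it stands.
- The arm moves only by the tool carry_out, never from a script. Its argument "plan" is a list that holds one entry, the list of rows, each a list of 7 numbers: the shift along the tool's x, y, z in mm, then the turn, a rotation vector about the tool's x, y, z in rad, then the finger opening in mm, from 0 to 94. A call has 1 to 20 rows; each row shifts and turns the commanded pose from where the row before left it, along the tool's axes as they then stand; what a row does not reach is not made up. A row lasts 1/12 s, in which the tool goes at most 41.7 mm and 7.16 degrees, less where a joint would pass 70% of its speed; a pose out of reach is approached as far as the arm can. A call with a gripper value outside its range is refused whole. The fingers move at their own pace and stop on an object; "squeeze" is the grip in N (left out, the last holds). Time passes only in rows, so rows that do not move let the fingers close. It gives the time, the measured TCP pose, the force, the opening and the grip force at its end, in the units of the state.
- telemetry.get_obs(): the state, without advancing time (a new reading comes with each control period).
- optics.camera(name): name is "scene" or "top" or "wrist"; returns a dict with "pixels" (480x640x3 uint8, red, green, blue), "intrinsics" (3x3 intrinsics, pixels), "origin" and "rotation" of the camera in the world. Camera axes: x right, y down, z forward; pixel columns grow to the right and rows downward; lengths in m; the calibration is good to about 2 mm. A picture is of the moment at which its call begins. There is no depth.
- ctrl.hand_in(): hands the job in; it is judged then, once.
The state is a dict: "time_s": time; "qpos": joint angles; "joint_vel": joint speeds; "tau": joint torques, N m; "ee_pos": TCP position; "eef_rot": TCP orientation; "force": force on the tool from outside, world axes, zero at the start; "moment": the same for the moment, N m; "grip_width": finger opening in m; "grip_force": force on a finger pad.
Only numpy, scipy, OpenCV 4.12 (cv2) and the standard library are available. Lean on these libraries where they do the work, as an engineer would, in place of code of your own. Each camera call takes 0.05 s, during which the arm holds its last target. There are 200 camera calls.

### The job

Plug the pressure gauge into the gym's air outlet. First pull the quick coupler's spring sleeve back (down, away from the mouth) until it stays back by itself, and let go of it; then take the gauge from the black parking block and push its plug straight down into the coupler, firmly but without ramming it, until it is fully home and the sleeve springs up and locks it. Let go of the gauge, and leave the red blanking plug, the dumbbell and the chalk jar where they are.

Things in the scene. Friction and masses are not known exactly. Their poses are not given: they have to be found in the camera images.
- outlet: Air outlet, fixed: blue block 70 x 70 mm on a dark base plate 110 x 110 x 12 mm. Origin: centre of the plate's underside, z up; block's top 55 mm above. On its axis stands a brass quick coupler, 36 mm wide, mouth up, with a spring sleeve. The coupler is screwed in by an amount that differs up to 7 mm up or down, and this is NOT in any pose given: all coupler heights are nominal, feel for them.
- mouth (a point): Nominal centre of the coupler's mouth, 122 mm above the outlet's origin (true mouth up to 7 mm higher or lower). A 30 mm cone narrows to a 24 mm bore in 4 mm. 17 mm down, four pawls driven by the sleeve block the bore while the sleeve is forward: nothing can enter then.
- rim (a point): On the coupler's axis, nominal top of the sleeve's orange rim when forward, 80 mm above the outlet's origin (truly up to 7 mm off). The sleeve is steel, 44 mm diameter, from the rim up to 32 mm above this point; the rim is 54 mm in diameter, 6 mm thick. Grip the sleeve above the rim, or press on the rim.
- sleeve (a joint): Sleeve travel straight down, m: 0 = forward (up, spring-held), 0.0095 = hard stop. Spring 6 N at 0, 12 N at the stop. Past about 7.5 mm an inner bushing springs up behind the pawls; the released sleeve then stays back near 6 mm. A plug pushed home presses the bushing down (4 N rising to 11 N), the pawls snap into its groove and the sleeve springs to 0. A plug short of home is not locked.
- gauge: Pressure gauge, about 250 g, upright, round about z. Origin: tip of its plug. Steel plug 22 mm wide, 0 to 36 mm up, tip chamfered 1.5 mm, 13 mm groove at 14 to 24 mm; brass collar 38 mm wide, 36 to 46 mm (meets the mouth when home); black head 54 mm wide, 46 to 72 mm, white dial on top: grip the head. Home: origin nominally 86 mm above the outlet's; locked and let go it may rise 2 mm.
- block: Black parking block, fixed, 64 x 185 x 40 mm (x, y, z); origin at the centre of its underside. Two vertical through holes of 25 mm at +55 and -55 mm on its y axis: the gauge stands in one (collar on the block, origin 4 mm above the table), the blanking plug in the other; which is which varies.
- blank: Blanking plug (leave alone): same plug and collar as the gauge, red knob of 40 mm diameter up to 72 mm. Origin: tip of the plug. Stands in the block's other hole.
- dumbbell: Hexagonal black dumbbell (leave alone), 1.5 kg, 180 mm long, 68 mm high; origin at the centre of its underside, lies along its x.
- chalk_jar: White chalk jar (leave alone), 68 mm diameter, 90 mm high; origin at the centre of its underside.

How it is judged:
On the way, in this order (a step that is already met when the one before it is completed fails the run):
1. the empty coupler's sleeve is drawn back, stays back by itself and has been let go (value of joint sleeve above 0.005 m and contact force between the arm and outlet below 0.3 N and contact force between gauge and outlet below 0.1 N), for 0.3 s.
2. the gauge's plug is in the coupler's open mouth, sleeve still back (horizontal distance between gauge and outlet below 0.003 m and angle between gauge's own z axis and vertical below 0.08 rad and z of gauge in the frame of outlet below 0.114 m and value of joint sleeve above 0.004 m), for 0.05 s.
At the end, for the whole second after the job is handed in: The gauge stands at rest on the coupler's axis (3 mm, 0.08 rad), its plug home (origin under 97 mm above the outlet's), the sleeve forward (under 1.5 mm) and locking it; blanking plug, dumbbell and chalk jar within 20 mm of their starts (horizontal distance between gauge and outlet below 0.003 m and angle between gauge's own z axis and vertical below 0.08 rad and z of gauge in the frame of outlet below 0.097 m and value of joint sleeve below 0.0015 m and linear speed of gauge below 0.02 m/s and distance of each of blank, dumbbell, chalk_jar from where it was at the start of the episode below 0.02 m); the robot touches nothing.
It fails at once if the plug is rammed: more than 35 N between gauge and coupler (contact force between gauge and outlet above 35 N).
It fails at once if the blanking plug, dumbbell or chalk jar is disturbed (moved over 20 mm) (distance of any of blank, dumbbell, chalk_jar from where it was at the start of the episode above 0.02 m).
It also fails if it takes over 72 s, if anything falls off the work surface, if the arm or the gripper's body presses on something with over 40 N, if the wrist force passes 120 N, or if a joint passes its speed limit or range.

## Working session

There is one attempt and no reset: what is moved stays moved. The work goes in short steps, Python scripts to look and compute and a tool call to move; the robot and the scene stay as the last step left them, time stands still between calls to the robot, and variables do not carry over. Pictures are saved under pics/ and viewed, at most 10 in all, crops included, and the job is handed in when it is done.

Besides the shell and the picture viewer there is one more tool, called after "Emit:" by a JSON object that holds its "api" and its "payload". carry_out: Moves the arm, as the interface text tells. Its arguments: {"type":"object","properties":{"plan":{"type":"array","items":{"type":"array","items":{"type":"array","items":{"type":"number"}}}},"squeeze":{"type":"number"}},"required":["plan"]}

```bash
mkdir -p pics; ls; python3 - <<'E'
from station import telemetry, optics, ctrl
import cv2,pickle
o=telemetry.get_obs(); print({k:o[k] for k in('time_s','ee_pos','eef_rot','force','grip_width')})
d={}
for n in('scene','top'):
    c=optics.camera(n); d[n]=c
    cv2.imwrite(f'pics/{n}0.png',c['pixels'][:,:,::-1]); print(n,c['intrinsics'],c['origin'],c['rotation'])
pickle.dump(d,open('cams.pkl','wb'))
E
```

```text
pics
{'time_s': 0.0, 'ee_pos': array([ 0.24790741, -0.49065387,  0.20489031]), 'eef_rot': array([-3.14043453e+00, -6.92557656e-05,  4.67839119e-01]), 'force': array([ 0.33837917, -0.04359871, -0.80891683]), 'grip_width': 0.09432626572571265}
scene [[530.57183666   0.         321.86665159]
 [  0.         530.57183666 237.08903291]
 [  0.           0.           1.        ]] [1.11695941 0.08820454 0.81411859] [-2.51065256 -0.00392844  1.65266991]
top [[459.42086779   0.         333.31079113]
 [  0.         459.42086779 229.76734338]
 [  0.           0.           1.        ]] [0.44656047 0.06363886 0.74827185] [-2.97714139  0.00465793 -1.57258555]
```

View pics/top0.png

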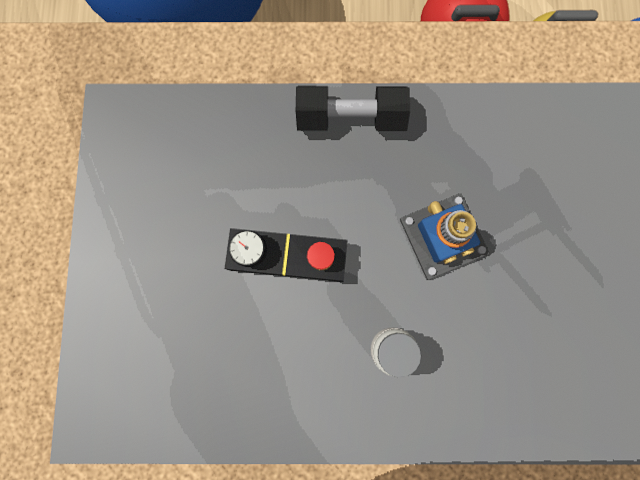

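View pics/scene0.png

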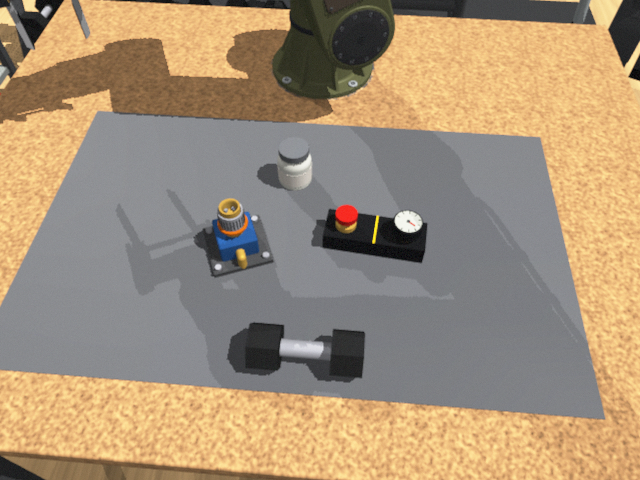

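The top view shows the gauge's white dial at (246,248), the red blank at (320,256), the coupler at (460,226), the jar at (398,353) and the dumbbell at (352,108). The scene view shows the coupler at (231,215) and the gauge at (408,222).

```bash
cat > h.py <<'E'
import numpy as np,cv2,pickle
from scipy.spatial.transform import Rotation as R
def ray(c,uv):
    d=R.from_euler('xyz',c['rotation']) if np.shape(c['rotation'])==(3,) else R.from_matrix(c['rotation'])
    v=np.linalg.inv(c['intrinsics'])@np.array([uv[0],uv[1],1.]); return np.array(c['origin']),d.apply(v)
def onz(c,uv,z):
    o,d=ray(c,uv); return o+d*(z-o[2])/d[2]
def tri(c1,u1,c2,u2):
    o1,d1=ray(c1,u1);o2,d2=ray(c2,u2)
    s=np.linalg.lstsq(np.c_[d1,-d2],o2-o1,rcond=None)[0]; a=o1+s[0]*d1;b=o2+s[1]*d2
    return (a+b)/2,np.linalg.norm(a-b)
def proj(c,p):
    d=R.from_euler('xyz',c['rotation']);q=c['intrinsics']@d.inv().apply(np.array(p)-c['origin']);return q[:2]/q[2]
def blob(img,lo,hi,box):
    x0,y0,x1,y1=box; m=cv2.inRange(cv2.cvtColor(img[y0:y1,x0:x1],cv2.COLOR_RGB2HSV),lo,hi)
    m=cv2.morphologyEx(m,cv2.MORPH_CLOSE,np.ones((5,5)))
    c=max(cv2.findContours(m,cv2.RETR_EXTERNAL,cv2.CHAIN_APPROX_NONE)[0],key=cv2.contourArea)+np.array([x0,y0])
    return cv2.fitEllipse(cv2.convexHull(c))
E
python3 - <<'E'
from h import *
d=pickle.load(open('cams.pkl','rb'));t,s=d['top'],d['scene']
W=((0,0,150),(179,60,255))
a=blob(t['pixels'],*W,(222,225,275,275));b=blob(s['pixels'],*W,(385,205,430,240));print('dial',a,b,onz(t,a[0],.076),onz(s,b[0],.076),tri(t,a[0],s,b[0]))
Rd=((0,180,120),(5,255,255))
a=blob(t['pixels'],*Rd,(300,235,345,280));b=blob(s['pixels'],*Rd,(330,200,365,222));print('red',a,b,onz(t,a[0],.076),onz(s,b[0],.076))
i1=cv2.resize(t['pixels'][180:290,390:500],None,fx=5,fy=5,interpolation=2)[:,:,::-1]
i2=cv2.resize(s['pixels'][185:285,195:285],None,fx=2.7,fy=5.5,interpolation=2)[:,:,::-1]
cv2.imwrite('pics/c.png',np.hstack([i1,i2[:550]]))
E
```

```text
dial ((235.8954620361328, 250.7311553955078), (53.0965461730957, 56.87849044799805), 163.7515869140625) ((407.9029541015625, 221.09910583496094), (21.75860595703125, 27.181095123291016), 104.55403137207031) [0.52718269 0.21018368 0.076     ] [0.53165161 0.19528672 0.076     ] (array([0.5278821 , 0.20313525, 0.07349216]), np.float64(0.014887599932284086))
red ((321.3362121582031, 254.74462890625), (24.592727661132812, 26.51225471496582), 140.58372497558594) ((346.263427734375, 214.84414672851562), (19.801774978637695, 22.73163604736328), 101.95719146728516) [0.52095074 0.084243   0.076     ] [0.52680634 0.08620492 0.076     ]
```

View pics/c.png

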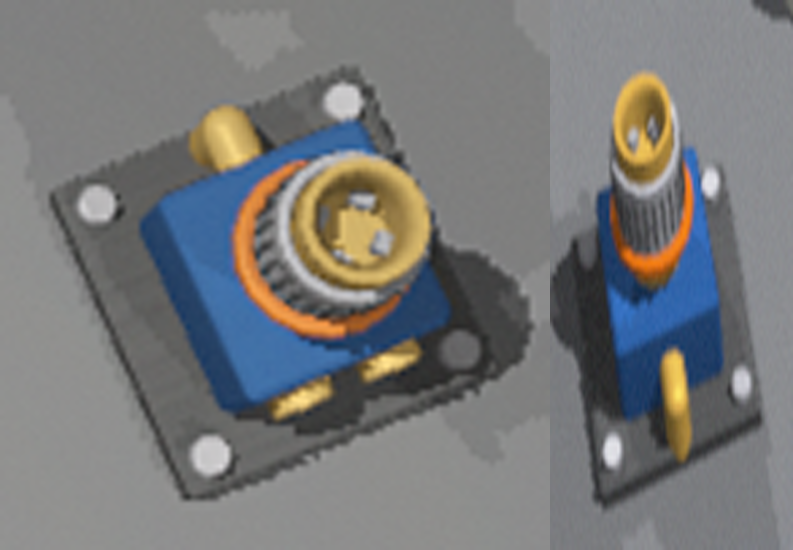

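The crop shows the mouth centre in the top view at about (462.4,224.4), and the four plate bolts centred at about (445.5,235.6). In the scene view the mouth is at about (229.4,205).

```bash
python3 - <<'E'
from h import *
d=pickle.load(open('cams.pkl','rb'));t,s=d['top'],d['scene']
W=((0,0,190),(179,60,255))
a=blob(t['pixels'],*W,(226,228,268,268));print('dial',a,onz(t,a[0],.076))
B=np.array([(343,102),(461,350),(211,456),(97,205)])/5+[389.9,179.9]
P=np.array([onz(t,b,.014) for b in B]);print('bolts',P,P.mean(0)); e=P[1]-P[0];print('yaw',np.arctan2(e[1],e[0]))
print('mouth',[onz(t,(462.3,224.3),z)for z in(.115,.122,.129)],tri(t,(462.3,224.3),s,(229.4,205)))
for n,u in(('jar',(398,353)),('dumb',(352,108))): print(n,onz(t,u,.08))
E
```

```text
dial ((246.1662139892578, 247.37994384765625), (31.312646865844727, 32.327274322509766), 59.67961502075195) [0.5321214  0.19518032 0.076     ]
bolts [[ 0.61674642 -0.13798671  0.014     ]
 [ 0.53503274 -0.17205705  0.014     ]
 [ 0.50120181 -0.09058008  0.014     ]
 [ 0.58270196 -0.05659742  0.014     ]] [ 0.55892073 -0.11430531  0.014     ]
yaw -2.7465619681187556
mouth [array([ 0.55894496, -0.11396582,  0.115     ]), array([ 0.5577027 , -0.11200263,  0.122     ]), array([ 0.55646043, -0.11003944,  0.129     ])] (array([ 0.55794078, -0.11216164,  0.12058614]), np.float64(0.0004573950167655019))
jar [ 0.38100272 -0.02439373  0.08      ]
dumb [0.74773002 0.03739303 0.08      ]
```

Emit:
{"api": "carry_out", "payload": {"plan": [[[0,0,0,0,0,-0.1103,94],[0,0,0,0,0,-0.1103,94],[0,0,0,0,0,-0.1103,94],[0,0,0,0,0,-0.1103,94],[0,0,0,0,0,-0.1103,94],[0,0,0,0,0,-0.1103,94],[0,0,0,0,0,-0.1103,94],[0,0,0,0,0,-0.1103,94],[0,0,0,0,0,-0.1103,94],[0,0,0,0,0,-0.1103,94],[20,18,0,0,0,0,94],[30,25,0,0,0,0,94],[30,25,0,0,0,0,94],[30,25,0,0,0,0,94],[30,25,0,0,0,0,94],[30,25,0,0,0,0,94],[30,25,0,0,0,0,94],[30,25,0,0,0,0,94],[30,25,0,0,0,0,94],[30,25,0,0,0,0,94]]]}}

```text
time_s: 1.77
ee_pos: [0.4918, -0.1991, 0.2053]
eef_rot: [-3.141, -0.0, 1.571]
force: [0.8, -1.0, 0.6]
grip_width: 0.0937
grip_force: 0.0
```

Emit:
{"api": "carry_out", "payload": {"plan": [[[28,22,0,0,0,0,94],[29,22,0,0,0,0,94],[20,15,0,0,0,0,94],[10,8,0,0,0,0,94],[0,0,0,0,0,0,94],[0,0,0,0,0,0,94]]]}}

```text
time_s: 2.27
ee_pos: [0.5576, -0.1143, 0.2051]
eef_rot: [-3.141, 0.0, 1.571]
force: [-0.5, -0.3, 0.0]
grip_width: 0.0942
grip_force: 0.0
```

```bash
python3 - <<'E'
from h import *
from station import telemetry, optics
c=optics.camera('wrist');o=telemetry.get_obs();print(o['ee_pos'],o['force'],c['origin'],c['rotation'],c['intrinsics'])
pickle.dump(c,open('w1.pkl','wb'));cv2.imwrite('pics/w1.png',c['pixels'][:,:,::-1])
E
```

```text
[ 0.55741537 -0.1148521   0.20525204] [-0.26340911 -1.34134393  0.17843032] [ 0.55821373 -0.03094773  0.38561287] [2.85503557e+00 1.47200824e-03 3.39618382e-04] [[338.67981795   0.         321.2772457 ]
 [  0.         338.67981795 239.64565392]
 [  0.           0.           1.        ]]
```

View pics/w1.png

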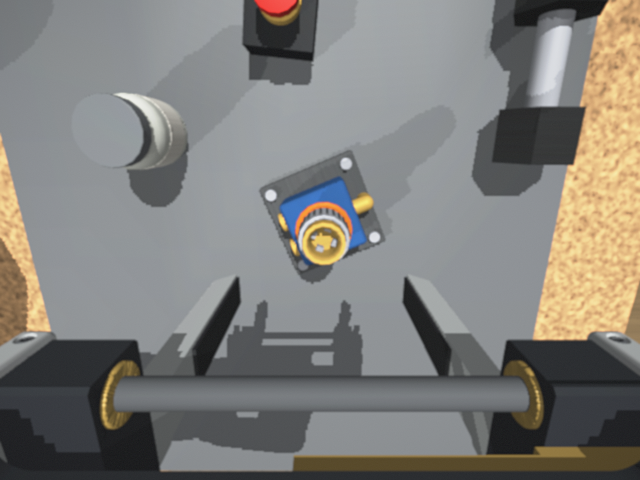

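The wrist view shows the mouth centre at about (324,241), the bolts at (346,163), (271,195) and (375,237), and the fingertips at the bottom, clear of everything.

```bash
python3 - <<'E'
from h import *
d=pickle.load(open('cams.pkl','rb'));t,s=d['top'],d['scene'];c=pickle.load(open('w1.pkl','rb'))
Y=((18,90,60),(32,255,255))
a=blob(c['pixels'],*Y,(300,222,350,268));print(a)
for z in(.115,.118,.122,.126):print(z,onz(c,a[0],z))
b=blob(t['pixels'],*Y,(445,208,482,242));e=blob(s['pixels'],*Y,(215,195,247,222));print(b,e)
for x,y in((t,b),(s,e)):print([onz(x,y[0],z)[:2] for z in(.115,.118,.122,.126)])
print(tri(t,b[0],c,a[0]),tri(s,e[0],c,a[0]))
# orange rim outer & bolts
print('bolts diag',onz(c,(346,163),.014),onz(c,(271,195),.014),onz(c,(375,237),.014),(onz(c,(271,195),.014)+onz(c,(375,237),.014))/2)
E
```

```text
((323.5734558105469, 241.77597045898438), (42.5838623046875, 46.738380432128906), 4.9765119552612305)
0.115 [ 0.55975935 -0.11254056  0.115     ]
0.118 [ 0.55974222 -0.11163603  0.118     ]
0.122 [ 0.55971937 -0.11042999  0.122     ]
0.126 [ 0.55969653 -0.10922394  0.126     ]
((461.6998291015625, 224.43490600585938), (25.80170440673828, 27.37273597717285), 72.11041259765625) ((229.1330108642578, 207.942138671875), (19.82375717163086, 22.234088897705078), 89.87506866455078)
[array([ 0.55875561, -0.11311867]), array([ 0.5582241 , -0.11228132]), array([ 0.55751543, -0.11116484]), array([ 0.55680676, -0.11004837])]
[array([ 0.55992208, -0.1127948 ]), array([ 0.56231239, -0.11193229]), array([ 0.56549948, -0.11078227]), array([ 0.56868656, -0.10963226])]
(array([ 0.5598216 , -0.11463794,  0.10877353]), np.float64(0.0004245851226270966)) (array([ 0.55975892, -0.1127392 ,  0.11475798]), np.float64(0.00024066428981086083))
bolts diag [ 0.58418408 -0.05475176  0.014     ] [ 0.50231333 -0.08923193  0.014     ] [ 0.61899954 -0.13725575  0.014     ] [ 0.56065644 -0.11324384  0.014     ]
```

Emit:
{"api": "carry_out", "payload": {"plan": [[[0.4,1.6,0,0,0,0,64],[0,0,20,0,0,0,64],[0,0,20,0,0,0,64],[0,0,15,0,0,0,64],[0,0,15,0,0,0,64],[0,0,15,0,0,0,64],[0,0,10,0,0,0,64],[0,0,8,0,0,0,64],[0,0,7,0,0,0,64],[0,0,0,0,0,0,64]]]}}

```text
time_s: 3.15
ee_pos: [0.5591, -0.1137, 0.0944]
eef_rot: [-3.14, -0.0, 1.57]
force: [-0.0, -0.6, -0.7]
grip_width: 0.0641
grip_force: 0.0
```

Emit:
{"api": "carry_out", "payload": {"plan": [[[0,0,0,0,0,0,54],[0,0,0,0,0,0,48],[0,0,0,0,0,0,42],[0,0,0,0,0,0,40],[0,0,0,0,0,0,40],[0,0,0,0,0,0,40]]], "squeeze": 5}}

```text
time_s: 3.65
ee_pos: [0.5597, -0.1136, 0.096]
eef_rot: [3.141, 0.0, 1.571]
force: [-3.2, -0.3, 5.8]
grip_width: 0.0444
grip_force: 5.0
```

Emit:
{"api": "carry_out", "payload": {"plan": [[[0,-0.5,0,0,0,0,40],[0,0,0,0,0,0,40],[0,0,0,0,0,0,40]]]}}

```text
time_s: 3.9
ee_pos: [0.5596, -0.1136, 0.096]
eef_rot: [3.14, 0.0, 1.571]
force: [-0.3, 0.5, 5.7]
grip_width: 0.0441
grip_force: 5.0
```

Emit:
{"api": "carry_out", "payload": {"plan": [[[0,0,1,0,0,0,40],[0,0,1,0,0,0,40],[0,0,0,0,0,0,40]]]}}

```text
time_s: 4.15
ee_pos: [0.5596, -0.1136, 0.0941]
eef_rot: [3.14, 0.0, 1.571]
force: [-1.1, 0.2, 7.7]
grip_width: 0.0442
grip_force: 5.0
```

Emit:
{"api": "carry_out", "payload": {"plan": [[[0,0,1,0,0,0,40],[0,0,1,0,0,0,40],[0,0,1,0,0,0,40],[0,0,0,0,0,0,40]]]}}

```text
time_s: 4.48
ee_pos: [0.5596, -0.1136, 0.0911]
eef_rot: [3.14, 0.0, 1.571]
force: [-1.4, 0.5, 6.9]
grip_width: 0.0442
grip_force: 5.0
```

Emit:
{"api": "carry_out", "payload": {"plan": [[[0,0,1,0,0,0,40],[0,0,1,0,0,0,40],[0,0,1,0,0,0,40],[0,0,0,0,0,0,40]]]}}

```text
time_s: 4.82
ee_pos: [0.5596, -0.1136, 0.0881]
eef_rot: [3.14, 0.0, 1.571]
force: [-1.1, 0.8, 7.9]
grip_width: 0.0444
grip_force: 5.0
```

Emit:
{"api": "carry_out", "payload": {"plan": [[[0,0,1,0,0,0,40],[0,0,1,0,0,0,40],[0,0,0,0,0,0,40]]]}}

```text
time_s: 5.07
ee_pos: [0.5596, -0.1136, 0.086]
eef_rot: [3.14, 0.0, 1.571]
force: [-0.7, -0.4, 7.3]
grip_width: 0.0444
grip_force: 5.0
```

Emit:
{"api": "carry_out", "payload": {"plan": [[[0,0,1,0,0,0,40],[0,0,1,0,0,0,40],[0,0,0,0,0,0,40]]]}}

```text
time_s: 5.32
ee_pos: [0.5596, -0.1136, 0.0841]
eef_rot: [3.14, 0.0, 1.571]
force: [-0.9, -0.1, 7.3]
grip_width: 0.0444
grip_force: 5.0
```

Emit:
{"api": "carry_out", "payload": {"plan": [[[0,0,1,0,0,0,40],[0,0,1,0,0,0,40],[0,0,1,0,0,0,40],[0,0,1,0,0,0,40],[0,0,0,0,0,0,40]]]}}

```text
time_s: 5.73
ee_pos: [0.5595, -0.1136, 0.08]
eef_rot: [3.14, 0.0, 1.571]
force: [-1.6, -0.6, 8.1]
grip_width: 0.0446
grip_force: 5.0
```

Emit:
{"api": "carry_out", "payload": {"plan": [[[0,0,1,0,0,0,40],[0,0,1,0,0,0,40],[0,0,1,0,0,0,40],[0,0,0,0,0,0,40]]]}}

```text
time_s: 6.07
ee_pos: [0.5596, -0.1136, 0.077]
eef_rot: [3.14, 0.0, 1.571]
force: [-0.3, -0.1, 7.1]
grip_width: 0.0446
grip_force: 5.0
```

Emit:
{"api": "carry_out", "payload": {"plan": [[[0,0,1,0,0,0,40],[0,0,1,0,0,0,40],[0,0,1,0,0,0,40],[0,0,0,0,0,0,40]]]}}

```text
time_s: 6.4
ee_pos: [0.5596, -0.1136, 0.0742]
eef_rot: [3.14, 0.0, 1.571]
force: [-1.6, -0.0, 8.5]
grip_width: 0.0444
grip_force: 6.1
```

Emit:
{"api": "carry_out", "payload": {"plan": [[[0,0,1,0,0,0,40],[0,0,1,0,0,0,40],[0,0,1,0,0,0,40],[0,0,0,0,0,0,40]]]}}

```text
time_s: 6.73
ee_pos: [0.5596, -0.1136, 0.0711]
eef_rot: [3.14, 0.0, 1.571]
force: [-0.3, -0.7, 7.4]
grip_width: 0.0444
grip_force: 6.0
```

Emit:
{"api": "carry_out", "payload": {"plan": [[[0,0,1,0,0,0,40],[0,0,1,0,0,0,40],[0,0,0,0,0,0,40]]]}}

```text
time_s: 6.98
ee_pos: [0.5596, -0.1137, 0.0692]
eef_rot: [3.14, 0.0, 1.571]
force: [-2.8, -0.1, 10.4]
grip_width: 0.0448
grip_force: 6.7
```

Emit:
{"api": "carry_out", "payload": {"plan": [[[0,0,1,0,0,0,40],[0,0,1,0,0,0,40],[0,0,0,0,0,0,40]]]}}

```text
time_s: 7.23
ee_pos: [0.5596, -0.1136, 0.0679]
eef_rot: [3.14, 0.0, 1.571]
force: [-4.1, -0.1, 16.9]
grip_width: 0.0445
grip_force: 11.3
```

Emit:
{"api": "carry_out", "payload": {"plan": [[[0,0,1,0,0,0,40],[0,0,0.5,0,0,0,40],[0,0,0,0,0,0,40]]]}}

```text
time_s: 7.48
ee_pos: [0.5597, -0.1137, 0.0678]
eef_rot: [3.14, 0.001, 1.571]
force: [-12.3, 2.4, 31.4]
grip_width: 0.0447
grip_force: 17.6
```

Emit:
{"api": "carry_out", "payload": {"plan": [[[0,0,-1.5,0,0,0,44],[0,0,0,0,0,0,50],[0,0,0,0,0,0,56],[0,0,0,0,0,0,64],[0,0,0,0,0,0,70],[0,0,0,0,0,0,70],[0,0,0,0,0,0,70]]]}}

```text
time_s: 8.07
ee_pos: [0.5587, -0.1134, 0.066]
eef_rot: [-3.141, -0.0, 1.571]
force: [0.0, 0.3, 0.3]
grip_width: 0.0698
grip_force: 0.0
```

Emit:
{"api": "carry_out", "payload": {"plan": [[[0,0,-5,0,0,0,70],[0,0,-15,0,0,0,70],[0,0,-25,0,0,0,70],[0,0,-30,0,0,0,70],[0,0,-30,0,0,0,70],[0,0,-30,0,0,0,70],[0,0,-10,0,0,0,70],[0,0,0,0,0,0,70]]]}}

```text
time_s: 8.73
ee_pos: [0.5599, -0.1137, 0.2142]
eef_rot: [3.137, 0.001, 1.571]
force: [0.1, 0.1, 0.4]
grip_width: 0.0701
grip_force: 0.0
```

```bash
python3 - <<'E'
from h import *
from station import telemetry, optics
c=optics.camera('wrist');t=optics.camera('top');o=telemetry.get_obs();print(o['ee_pos'],o['force'])
d=pickle.load(open('cams.pkl','rb'))
f=lambda c,x,y:cv2.resize(c['pixels'][y:y+80,x:x+80],(400,400),interpolation=2)
cv2.imwrite('pics/w2.png',np.hstack([f(d['top'],420,185),f(t,420,185)])[:,:,::-1])
E
```

```text
[ 0.55870994 -0.11339488  0.21031379] [ 0.07246012 -0.98846407 -0.35366281]
```

View pics/w2.png

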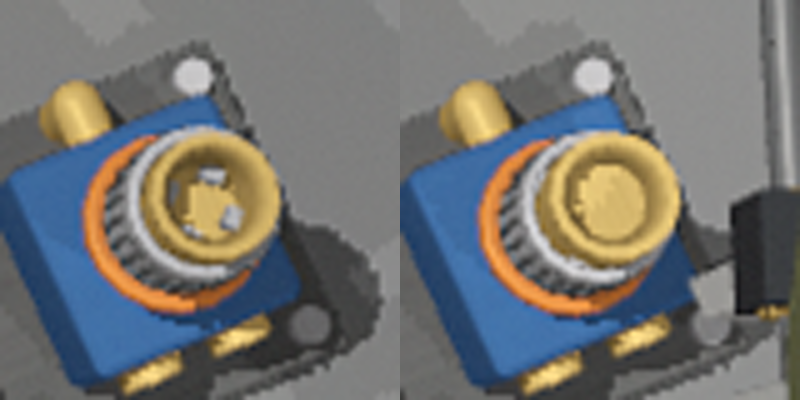

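The mouth at (610,200) in the right half now shows the raised bushing and no pawls. The sleeve is back and stays there. I'll turn 90° and feel the axis in y on the brass mouth.

Emit:
{"api": "carry_out", "payload": {"plan": [[[0,0,0,0,0,0.1208,70],[0,0,0,0,0,0.1208,70],[0,0,0,0,0,0.1208,70],[0,0,0,0,0,0.1208,70],[0,0,0,0,0,0.1208,70],[0,0,0,0,0,0.1208,70],[0,0,0,0,0,0.1208,70],[0,0,0,0,0,0.1208,70],[0,0,0,0,0,0.1208,70],[0,0,0,0,0,0.1208,70],[0,0,0,0,0,0.1208,70],[0,0,0,0,0,0.1208,70],[0,0,0,0,0,0.1208,60],[0,0,22,0,0,0,56],[0,0,30,0,0,0,54],[0,0,25,0,0,0,54],[0,0,15,0,0,0,54],[0,0,10,0,0,0,54],[0,0,0,0,0,0,54],[0,0,0,0,0,0,54]]]}}

```text
time_s: 10.5
ee_pos: [0.5588, -0.1134, 0.1089]
eef_rot: [-3.141, 0.001, 0.0]
force: [-0.4, -0.7, 0.2]
grip_width: 0.054
grip_force: 0.0
```

Emit:
{"api": "carry_out", "payload": {"plan": [[[0,0,0,0,0,0,44],[0,0,0,0,0,0,34],[0,0,0,0,0,0,32],[0,0,0,0,0,0,32],[0,0,0,0,0,0,32],[0,0,0,0,0,0,32]]], "squeeze": 4}}

```text
time_s: 11.0
ee_pos: [0.5595, -0.1133, 0.1102]
eef_rot: [-3.141, -0.001, 0.001]
force: [-0.0, 2.8, 5.4]
grip_width: 0.0368
grip_force: 4.0
```

Emit:
{"api": "carry_out", "payload": {"plan": [[[0,-0.5,0,0,0,0,32],[0,0,0,0,0,0,32],[0,0,0,0,0,0,32]]]}}

```text
time_s: 11.25
ee_pos: [0.5595, -0.1132, 0.1101]
eef_rot: [3.141, -0.001, 0.0]
force: [-0.3, 1.6, 5.0]
grip_width: 0.0366
grip_force: 4.0
```

```bash
python3 - <<'E'
from station import telemetry, optics
import numpy as np
f=[];p=[]
for i in range(6):
    optics.camera('top');o=telemetry.get_obs();f.append(o['force']);p.append(o['ee_pos'])
print(np.mean(f,0),np.mean(p,0))
E
```

```text
[-0.41183092  1.11712468  5.38945157] [ 0.55945803 -0.11319314  0.11013719]
```

Emit:
{"api": "carry_out", "payload": {"plan": [[[0,0,0,0,0,0,50],[0,0,0,0,0,0,60],[0,0,0,0,0,0,70],[0,0,-10,0,0,0,80],[0,0,-22,0,0,0,80],[0,0,-20,0,0,-0.1208,80],[0,0,-20,0,0,-0.1208,80],[0,0,-20,0,0,-0.1208,80],[0,0,0,0,0,-0.1208,80],[0,0,0,0,0,-0.1208,80],[0,0,0,0,0,-0.1208,80],[0,0,0,0,0,-0.1208,80],[0,0,0,0,0,-0.1208,80],[0,0,0,0,0,-0.1208,80],[0,0,0,0,0,-0.1208,80],[0,0,0,0,0,-0.1208,80],[0,0,0,0,0,-0.1208,80],[0,0,0,0,0,-0.1208,80]]]}}

```text
time_s: 13.05
ee_pos: [0.5591, -0.1131, 0.2022]
eef_rot: [3.141, 0.0, 1.577]
force: [0.1, -0.2, 0.4]
grip_width: 0.08
grip_force: 0.0
```

Emit:
{"api": "carry_out", "payload": {"plan": [[[15,-2,0,0,0,0,80],[25,-2,0,0,0,0,80],[28,-3,0,0,0,0,80],[30,-3,0,0,0,0,80],[30,-3,0,0,0,0,80],[30,-3,0,0,0,0,80],[30,-3,0,0,0,0,80],[30,-2,0,0,0,0,80],[30,-2,0,0,0,0,80],[25,-2,0,0,0,0,80],[20,-1,0,0,0,0,80],[15,-1,0,0,0,0,80],[0,0,0,0,0,0,80],[0,0,0,0,0,0,80],[0,0,0,0,0,0,80]]]}}

```text
time_s: 14.3
ee_pos: [0.5319, 0.1947, 0.2017]
eef_rot: [3.141, 0.0, 1.569]
force: [0.7, 0.6, -0.6]
grip_width: 0.0799
grip_force: 0.0
```

```bash
python3 - <<'E'
from h import *
from station import telemetry, optics
c=optics.camera('wrist');o=telemetry.get_obs();print(o['ee_pos'],o['eef_rot'],o['force'])
g=proj(c,(.532,.1953,.076));print(g)
x,y=map(int,g);a=blob(c['pixels'],(0,0,190),(179,60,255),(x-45,y-45,x+45,y+45));print(a,onz(c,a[0],.076))
cv2.imwrite('pics/w3.png',c['pixels'][:,:,::-1])
E
```

```text
[0.5320415  0.19441108 0.20167829] [3.14149173e+00 8.95533604e-05 1.56894533e+00] [ 0.77237594  0.55467438 -0.38271981]
[321.0734762  231.92521678]
((321.37799072265625, 231.27528381347656), (50.006309509277344, 51.76239013671875), 88.8368148803711) [0.53228626 0.19592938 0.076     ]
```

View pics/w3.png

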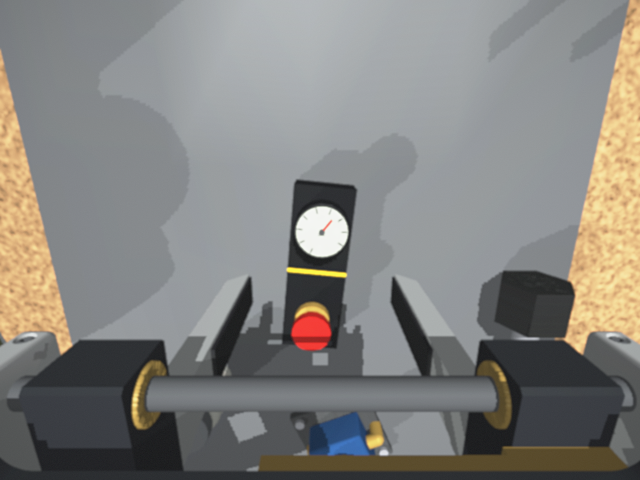

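The dial is at (321,231) and the red blank at (311,330). The fingers straddle the block with room to spare. Descending 153 mm.

Emit:
{"api": "carry_out", "payload": {"plan": [[[0,0,20,0,0,0,76],[0,0,25,0,0,0,72],[0,0,25,0,0,0,72],[0,0,25,0,0,0,72],[0,0,20,0,0,0,72],[0,0,15,0,0,0,72],[0,0,12,0,0,0,72],[0,0,11,0,0,0,72],[0,0,0,0,0,0,72],[0,0,0,0,0,0,72]]]}}

```text
time_s: 15.18
ee_pos: [0.5322, 0.1948, 0.0486]
eef_rot: [-3.141, 0.0, 1.57]
force: [-0.0, -0.8, 0.0]
grip_width: 0.0722
grip_force: 0.0
```

Emit:
{"api": "carry_out", "payload": {"plan": [[[0,0,0,0,0,0,62],[0,0,0,0,0,0,54],[0,0,0,0,0,0,48],[0,0,0,0,0,0,48],[0,0,0,0,0,0,48],[0,0,0,0,0,0,48]]], "squeeze": 8}}

```text
time_s: 15.68
ee_pos: [0.5324, 0.1951, 0.0492]
eef_rot: [3.141, -0.0, 1.571]
force: [-1.4, -1.1, 6.1]
grip_width: 0.0541
grip_force: 8.0
```

Emit:
{"api": "carry_out", "payload": {"plan": [[[0,0,0,0,0,0,48],[0,0,0,0,0,0,48],[0,0,0,0,0,0,48]]], "squeeze": 35}}

```text
time_s: 15.93
ee_pos: [0.5324, 0.1951, 0.0492]
eef_rot: [3.141, -0.0, 1.571]
force: [-2.7, -0.5, 7.0]
grip_width: 0.0535
grip_force: 35.0
```

Emit:
{"api": "carry_out", "payload": {"plan": [[[0,0,-5,0,0,0,48],[0,0,-10,0,0,0,48],[0,0,-20,0,0,0,48],[0,0,-25,0,0,0,48],[0,0,-30,0,0,0,48],[0,0,-30,0,0,0,48],[0,0,-25,0,0,0,48],[0,0,-15,0,0,0,48],[0,0,0,0,0,0,48],[0,0,0,0,0,0,48]]]}}

```text
time_s: 16.77
ee_pos: [0.532, 0.195, 0.2087]
eef_rot: [3.141, -0.0, 1.571]
force: [0.3, -0.3, -4.0]
grip_width: 0.0537
grip_force: 35.0
```

Emit:
{"api": "carry_out", "payload": {"plan": [[[-10,1,0,0,0,0,48],[-20,2,0,0,0,0,48],[-25,3,0,0,0,0,48],[-28,3,0,0,0,0,48],[-30,3,0,0,0,0,48],[-30,3,0,0,0,0,48],[-30,3,0,0,0,0,48],[-30,2,0,0,0,0,48],[-30,2,0,0,0,0,48],[-25,2,0,0,0,0,48],[-20,1,0,0,0,0,48],[-15,1,0,0,0,0,48],[-10,1,0,0,0,0,48],[-5,0,0,0,0,0,48],[0,0,0,0,0,0,48],[0,0,0,0,0,0,48],[0,0,0,0,0,0,48],[0,0,0,0,0,0,48]]]}}

```text
time_s: 18.27
ee_pos: [0.5591, -0.1122, 0.2084]
eef_rot: [-3.141, -0.0, 1.572]
force: [0.0, -0.3, -2.7]
grip_width: 0.0536
grip_force: 35.0
```

```bash
python3 - <<'E'
from h import *
from station import telemetry, optics
c=optics.camera('wrist');s=optics.camera('scene');o=telemetry.get_obs();print(o['ee_pos'],o['eef_rot'],o['force'],o['grip_width'])
z=o['ee_pos'][2]-.0452+.072
x,y=map(int,proj(c,(.559,-.1127,z)));print(x,y)
a=blob(c['pixels'],(0,0,170),(179,70,255),(max(x-80,0),max(y-80,0),x+80,y+80));print(a,onz(c,a[0],z))
x,y=map(int,proj(s,(.559,-.1127,.15)))
cv2.imwrite('pics/w4.png',np.hstack([cv2.resize(c['pixels'][140:440,170:470],(400,400)),cv2.resize(s['pixels'][y-60:y+60,x-60:x+60],(400,400),interpolation=2)])[:,:,::-1])
E
```

```text
[ 0.55913233 -0.11240801  0.20850693] [ 3.14151921e+00 -3.30079740e-05  1.57162375e+00] [-0.17844909  0.42682628 -2.81496561] 0.053400695062617444
320 312
((321.31475830078125, 310.74359130859375), (86.79571533203125, 96.51020050048828), 88.83599853515625) [ 0.55947133 -0.11155625  0.23530693]
```

View pics/w4.png

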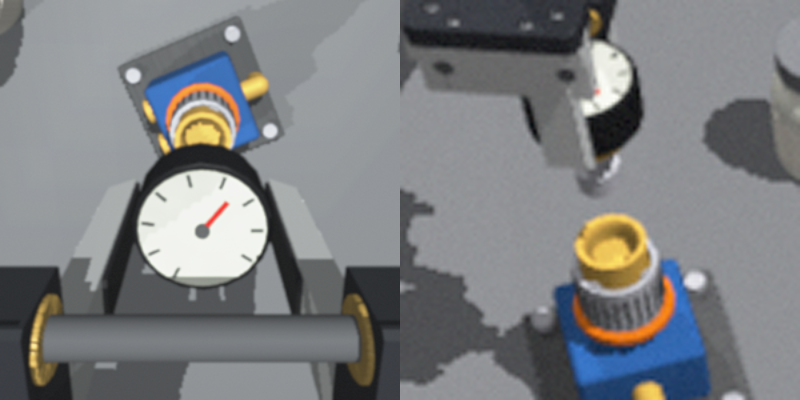

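The gauge hangs upright above the open mouth: dial at (202,230) on the left, plug tip at (598,185) over the mouth (612,245) on the right. Wrist estimates of dial and mouth agree to within 1 mm.

Emit:
{"api": "carry_out", "payload": {"plan": [[[0,0,10,0,0,0,48],[0,0,12,0,0,0,48],[0,0,10,0,0,0,48],[0,0,6,0,0,0,48],[0,0,2,0,0,0,48],[0,0,2,0,0,0,48],[0,0,2,0,0,0,48],[0,0,0,0,0,0,48]]]}}

```text
time_s: 19.03
ee_pos: [0.5592, -0.113, 0.1644]
eef_rot: [3.141, 0.0, 1.571]
force: [0.4, 0.4, -3.0]
grip_width: 0.0536
grip_force: 35.0
```

Emit:
{"api": "carry_out", "payload": {"plan": [[[0,0,1.5,0,0,0,48],[0,0,1.5,0,0,0,48],[0,0,1,0,0,0,48],[0,0,0,0,0,0,48]]]}}

```text
time_s: 19.37
ee_pos: [0.559, -0.113, 0.1603]
eef_rot: [-3.141, -0.0, 1.571]
force: [0.1, 0.5, -3.3]
grip_width: 0.0536
grip_force: 35.0
```

Emit:
{"api": "carry_out", "payload": {"plan": [[[0,0,1,0,0,0,48],[0,0,1,0,0,0,48],[0,0,0,0,0,0,48]]]}}

```text
time_s: 19.62
ee_pos: [0.559, -0.113, 0.1582]
eef_rot: [-3.141, -0.0, 1.571]
force: [-0.0, -0.2, -2.8]
grip_width: 0.0537
grip_force: 35.0
```

Emit:
{"api": "carry_out", "payload": {"plan": [[[0,0,1.5,0,0,0,48],[0,0,1.5,0,0,0,48],[0,0,1.5,0,0,0,48],[0,0,1.5,0,0,0,48],[0,0,0,0,0,0,48]]]}}

```text
time_s: 20.03
ee_pos: [0.5591, -0.113, 0.1525]
eef_rot: [3.142, 0.0, 1.571]
force: [-0.4, 0.8, -1.3]
grip_width: 0.0539
grip_force: 35.0
```

Emit:
{"api": "carry_out", "payload": {"plan": [[[0,0,1.5,0,0,0,48],[0,0,1.5,0,0,0,48],[0,0,1.5,0,0,0,48],[0,0,1.5,0,0,0,48],[0,0,0,0,0,0,48]]]}}

```text
time_s: 20.45
ee_pos: [0.5591, -0.1131, 0.1471]
eef_rot: [3.141, 0.0, 1.571]
force: [-3.4, 0.8, 4.5]
grip_width: 0.0538
grip_force: 35.0
```

Emit:
{"api": "carry_out", "payload": {"plan": [[[0,0,1.5,0,0,0,48],[0,0,1.5,0,0,0,48],[0,0,1.5,0,0,0,48],[0,0,0,0,0,0,48]]]}}

```text
time_s: 20.78
ee_pos: [0.5595, -0.1132, 0.1431]
eef_rot: [3.14, 0.001, 1.571]
force: [-1.7, -0.2, 7.1]
grip_width: 0.0536
grip_force: 35.0
```

Emit:
{"api": "carry_out", "payload": {"plan": [[[0,0,1.2,0,0,0,48],[0,0,1.2,0,0,0,48],[0,0,1.2,0,0,0,48],[0,0,0,0,0,0,48]]]}}

```text
time_s: 21.12
ee_pos: [0.5596, -0.1132, 0.1396]
eef_rot: [3.14, 0.001, 1.571]
force: [-2.5, -0.1, 8.7]
grip_width: 0.0534
grip_force: 35.0
```

Emit:
{"api": "carry_out", "payload": {"plan": [[[0,0,1.2,0,0,0,48],[0,0,1.2,0,0,0,48],[0,0,1.2,0,0,0,48],[0,0,0,0,0,0,48]]]}}

```text
time_s: 21.45
ee_pos: [0.5596, -0.1132, 0.1362]
eef_rot: [3.14, 0.001, 1.571]
force: [-2.9, 0.4, 9.8]
grip_width: 0.0537
grip_force: 35.0
```

Emit:
{"api": "carry_out", "payload": {"plan": [[[0,0,1,0,0,0,48],[0,0,1,0,0,0,48],[0,0,0,0,0,0,48]]]}}

```text
time_s: 21.7
ee_pos: [0.5596, -0.1132, 0.1342]
eef_rot: [3.14, 0.001, 1.571]
force: [-3.7, -0.3, 9.7]
grip_width: 0.0537
grip_force: 35.0
```

Emit:
{"api": "carry_out", "payload": {"plan": [[[0,0,1,0,0,0,48],[0,0,1,0,0,0,48],[0,0,0,0,0,0,48]]]}}

```text
time_s: 21.95
ee_pos: [0.5596, -0.1132, 0.1322]
eef_rot: [3.14, 0.001, 1.571]
force: [-2.8, 0.9, 9.9]
grip_width: 0.0533
grip_force: 35.0
```

Emit:
{"api": "carry_out", "payload": {"plan": [[[0,0,1,0,0,0,48],[0,0,1,0,0,0,48],[0,0,0,0,0,0,48]]]}}

```text
time_s: 22.2
ee_pos: [0.5595, -0.1132, 0.1297]
eef_rot: [3.14, 0.001, 1.571]
force: [-1.5, 0.3, 6.2]
grip_width: 0.0532
grip_force: 35.0
```

Emit:
{"api": "carry_out", "payload": {"plan": [[[0,0,1,0,0,0,48],[0,0,0.5,0,0,0,48],[0,0,0,0,0,0,48]]]}}

```text
time_s: 22.45
ee_pos: [0.5596, -0.1132, 0.1284]
eef_rot: [3.14, 0.001, 1.571]
force: [-2.5, 0.2, 8.1]
grip_width: 0.0533
grip_force: 35.0
```

Emit:
{"api": "carry_out", "payload": {"plan": [[[0,0,0.7,0,0,0,48],[0,0,0,0,0,0,48],[0,0,0,0,0,0,48]]]}}

```text
time_s: 22.7
ee_pos: [0.5596, -0.1132, 0.1283]
eef_rot: [3.14, 0.001, 1.571]
force: [-5.6, 1.4, 13.6]
grip_width: 0.0538
grip_force: 35.0
```

```bash
python3 - <<'E'
from h import *
from station import telemetry, optics
s=optics.camera('scene');o=telemetry.get_obs();print(o['ee_pos'],o['force'])
d=pickle.load(open('cams.pkl','rb'));x,y=map(int,proj(s,(.559,-.1127,.1)))
f=lambda c:cv2.resize(c['pixels'][y-45:y+45,x-45:x+45],(400,400),interpolation=2)
cv2.imwrite('pics/w5.png',np.hstack([f(d['scene']),f(s)])[:,:,::-1])
O=((4,150,100),(16,255,255))
for c in(d['scene'],s):
    m=cv2.inRange(cv2.cvtColor(c['pixels'][y-45:y+45,x-30:x+30],cv2.COLOR_RGB2HSV),*O);r=np.where(m.any(1))[0];print(r.min(),r.max())
E
```

```text
[ 0.55959093 -0.11320406  0.12835907] [-5.61015947  1.08284924 13.96909626]
47 67
47 67
```

View pics/w5.png

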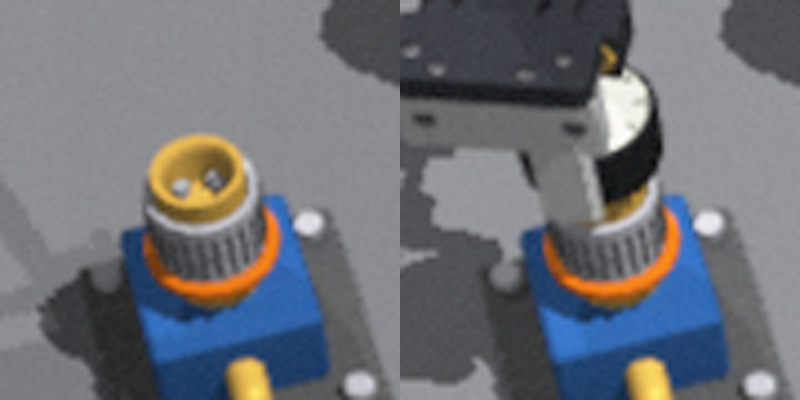

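The sleeve's rim is back at its starting height (same rows as the first picture), and the plug is hard against its stop. It's locked, so I release.

Emit:
{"api": "carry_out", "payload": {"plan": [[[0,0,-1,0,0,0,50],[0,0,0,0,0,0,58],[0,0,0,0,0,0,66],[0,0,0,0,0,0,76],[0,0,0,0,0,0,84],[0,0,0,0,0,0,84],[0,0,-8,0,0,0,84],[0,0,-20,0,0,0,84],[0,0,-25,0,0,0,84],[0,0,-25,0,0,0,84],[0,0,-20,0,0,0,84],[0,0,-10,0,0,0,84],[0,0,0,0,0,0,84],[0,0,0,0,0,0,84],[0,0,0,0,0,0,84],[0,0,0,0,0,0,84]]]}}

```text
time_s: 24.08
ee_pos: [0.5587, -0.1129, 0.2341]
eef_rot: [-3.139, -0.001, 1.571]
force: [-0.0, 0.6, -0.6]
grip_width: 0.084
grip_force: 0.0
```

```bash
python3 - <<'E'
from h import *
from station import telemetry, optics
s=optics.camera('scene');w=optics.camera('wrist');o=telemetry.get_obs();print(o['ee_pos'],o['force'],o['grip_width'])
x,y=map(int,proj(s,(.559,-.1127,.1)))
m=cv2.inRange(cv2.cvtColor(s['pixels'][y-45:y+45,x-30:x+30],cv2.COLOR_RGB2HSV),(4,150,100),(16,255,255));r=np.where(m.any(1))[0];print(r.min(),r.max())
cv2.imwrite('pics/w6.png',np.hstack([cv2.resize(s['pixels'][y-75:y+45,x-60:x+60],(400,400),interpolation=2),w['pixels'][80:480,120:520]])[:,:,::-1])
E
```

```text
[ 0.55887433 -0.1129148   0.2345647 ] [-0.86163506  0.50173602 -0.2219599 ] 0.08393651343759158
47 67
```

View pics/w6.png

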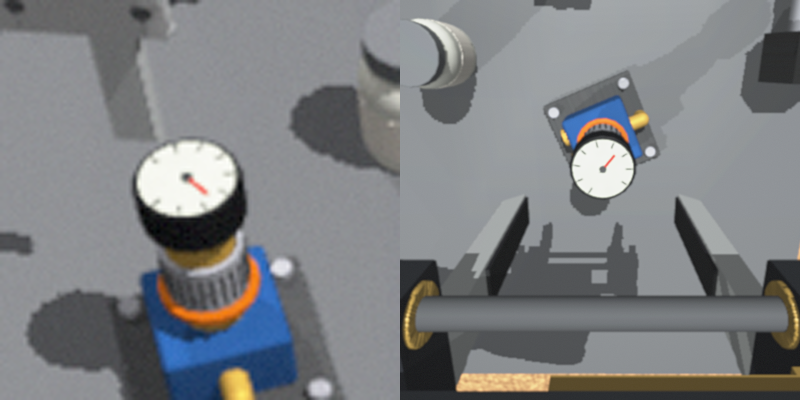

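The gauge stands upright and home in the coupler (dial at (188,178) on the left), the sleeve is forward and the gripper is clear.

```bash
python3 -c "
from station import ctrl
print(ctrl.hand_in())"
```

```text
the job is handed in; nothing more can be done
None
```

The gauge is plugged fully home in the coupler with the sleeve sprung forward and locking it, the gripper is clear, and the job is handed in at about 24 s; the hand-in returned no verdict.

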